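# Complete the bottle-filling row

## Robot

A 6-joint arm with a two-finger parallel gripper is mounted at the origin on the work surface. World frame = base frame: x ahead of the robot, y to its left, z up, the work surface at z = 0. Lengths are in m, angles in rad, forces in N, time in s.
With the tool pointing down it reaches from about 0.35 to 0.875 m from the base axis. Payload 4.2 kg.
Tool frame: the origin (TCP) lies on the front face of the gripper's body, between the roots of the fingers; the fingertips stand 73 mm ahead of it and the grasp point (between the pads) lies 54 mm ahead of it; z points along the fingers, y is the line along which they close (so a half turn about z gives the same grasp; the last joint's range is limited). The gripper opens to 85 mm and grips with 20 to 120 N. Pads are 22 mm wide; open, the fingers measure 114 mm over their backs; the gripper's body (76 mm by 85 mm) begins 54 mm behind the grasp point. The pads swing forward as they close: fully open they stand 13 mm farther back than shut.
Start: joints at [-1.031, 0.385, 0.008, 0, -1.194, -0.259], TCP at [0.173, -0.6, 0.304] pointing down, gripper open.
Joint ranges: [-3.14, 3.14], [-1.21, 2.06], [-1.07, 1.41], [-3.16, 2.05], [-2.99, -0.16], [-3.1, 3.1]. Speed limits (rad/s): [2.79, 2.79, 3.14, 3.14, 3.14, 3.14].

## Interface

Orientations are given as a unit quaternion [x, y, z, w].
In Python, from workcell import sensors, imaging, close_job, models gives the robot as it stands.
- The arm moves only by the tool carry_out, never from a script. Its argument "series" is a list of rows, each a list of 6 numbers: the shift along the tool's x, y, z in units of 2 cm (1.0 is 2 cm), then the turn, a rotation vector about the tool's x, y, z in units of 0.15 rad (1.0 is 0.15 rad). In form: [[dx, dy, dz, wx, wy, wz], ...]. A call has exactly 10 rows; each row shifts and turns the commanded pose from where the row before left it, along the tool's axes as they then stand; what a row does not reach is not made up. A row lasts 1/10 s, in which the tool goes at most 50 mm and 8.59 degrees, less where a joint would pass 70% of its speed; a pose out of reach is approached as far as the arm can. A call with a number of a shift or a turn outside -1 to 1 is refused whole. A call with a gripper value outside its range is refused whole. "hand" is the gripper command: -1 is shut, 1 is fully open, values between are in proportion, set as the call begins (left out, the last holds). The fingers move at their own pace and stop on an object; "squeeze" is the grip in N (left out, the last holds). Time passes only in rows, so rows that do not move let the fingers close, or fill a call up. It gives the time, the measured TCP pose, the force, the opening and the grip force at its end, in the units of the state.
- sensors.get_obs(): the state, without advancing time (a new reading comes with each control period).
- imaging.get_image(name): name is "side" or "top"; returns the picture (384x512x3 uint8, red, green, blue); there is no depth.
- imaging.camera_info(name): a dict with "K" (3x3 intrinsics, pixels), "dist" ([k1, k2, p1, p2, k3] as OpenCV has them; the pictures are not rectified), "world_to_cam" (4x4, takes a point from world to camera coordinates). Camera axes: x right, y down, z forward; pixel columns grow to the right and rows downward; lengths in m; the calibration is good to about 2 mm. A picture is of the moment at which its call begins. camera_info takes no time and is no camera call.
- close_job(): hands the job in; it is judged then, once.
Trained networks look in the newest picture that a camera, given by its name, has taken for a name from the list of things; names that differ only in an ending like _2 or _b are one class to them, and where a whole thing is asked for, a point or a joint stands for the part that bears it (a point fixed in the world has none). Each returns a list of dicts, best first, with "score" (0 to 1); they miss things now and then, are a little off and sometimes report something else, mostly with a low value. They report only what shows in the picture. A call takes as long as a camera call. They do not tell look-alikes from the thing itself.
- models.recognise(camera, name): "box" ([left, top, width, height] in pixels, round what is visible of it).
- models.cut_out(camera, name): "region" (384x512 bool, what is visible of it) and "box" ([left, top, width, height] in pixels, round what is visible of it).
The state is a dict: "time": time; "joint_pos": joint angles; "qvel": joint speeds; "joint_torque": joint torques, N m; "tcp_pos": TCP position; "ee_rot": TCP orientation; "force": force on the tool from outside, world axes, zero at the start; "torque": the same for the moment, N m; "gripper_width": opening from 0.0 (shut) to 1.0 (fully open); "grasp_force": force on a finger pad.
Only numpy, scipy, OpenCV 4.12 (cv2) and the standard library are available. Lean on these libraries where they do the work, as an engineer would, in place of code of your own. Each camera call takes 0.05 s, during which the arm holds its last target. There are 200 camera calls.

## Task

Get the filling station ready: stand the spare green square bottle upright on the dark wooden board midway between the two green bottles already there, in line with them and turned square with them. Also stand the small steel measuring cup upright on the worktop straight in front of the middle of the row, on the robot's side, 12 cm from the middle bottle measured centre to centre. Leave the two bottles of the row where they stand.

Things in the scene. Friction and masses are not known exactly. Their poses are not given: they have to be found in the camera images.
- spare: The bottle to place: open empty bottle of green glass, standing alone on the worktop, away from the board (an amber bottle of the same shape and an amber jar with an orange lid are bystanders that stand fast). 150 mm tall: square body 50 x 50 mm up to 95 mm height, sloping shoulder to 108 mm, then a round straight neck 26 mm across from 108 to 150 mm. About 0.17 to 0.34 kg. Origin: centre of its underside; z up, x and y square to its side faces.
- row_left: Green glass bottle identical to the spare, standing on the dark wooden board (90 x 300 mm, top 8 mm above the worktop), the left one (larger y) of the row. Origin: centre of its underside, 8 mm above the worktop. Its x axis points squarely away from the row to the side far from the robot (the board lies turned by up to 0.3 rad), its y axis along the row from right to left, z up. Loose: do not push it.
- row_right: The other green bottle on the board, identical, on the right (smaller y), same axes, 180 mm from row_left centre to centre along the row. The board is centred on the row's line across its 90 mm depth. Loose: do not push it.
- cup: Small open steel measuring cup without handle, round, 60 mm tall, 50 mm across at the rim, 44 at mid-height, 40 at the foot, wall 3 mm, about 0.1 kg, standing on the worktop away from the board. Origin: centre of its underside; z up. Spare, cup, amber bottle and jar stand in four places, two left and two right of the board, in any order; the two on one side are at least 130 mm apart.
Mind the look-alikes: they are no part of the job. Several things look just like the cup: the one meant starts farthest from the robot's base.

How it is judged:
At the end, for the whole second after the job is handed in: Spare bottle upright and at rest on the board, within 15 mm of midway between the row bottles along and across the row, faces within 12 degrees of square with theirs; cup upright and at rest on the worktop, 120 mm in front (robot's side) of the row's middle, within 20 mm along and across (x of spare in the frame of row_left between -0.015 and 0.015 m and y of spare in the frame of row_left between -0.105 and -0.075 m and height (world z) of spare between 0.004 and 0.013 m and angle between each of spare, cup's own z axis and vertical below 0.1 rad and (angle between the x axis of spare and the x axis of row_left, either way round below 0.21 rad or angle between the x axis of spare and the y axis of row_left, either way round below 0.21 rad) and x of cup in the frame of row_left between -0.14 and -0.1 m and y of cup in the frame of row_left between -0.11 and -0.07 m and height (world z) of cup between -0.004 and 0.005 m and linear speed of each of spare, cup below 0.02 m/s); the robot touches nothing.
It fails at once if a bottle of the row is shifted more than 15 mm or tipped (distance of any of row_left, row_right from where it was at the start of the episode above 0.015 m or angle between any of row_left, row_right's own z axis and vertical above 0.3 rad).
It also fails if it takes over 61 s, if anything falls off the work surface, if the arm or the gripper's body presses on something with over 40 N, if the wrist force passes 120 N, or if a joint passes its speed limit or range.

## Working session

There is one attempt and no reset: what is moved stays moved. The work goes in short steps, Python scripts to look and compute and a tool call to move; the robot and the scene stay as the last step left them, time stands still between calls to the robot, and variables do not carry over. Pictures are saved under pics/ and viewed, at most 10 in all, crops included, and the job is handed in when it is done.

Besides the shell and the picture viewer there is one more tool, called after "Request:" by a JSON object that holds its "op" and its "data". carry_out: Moves the arm, as the interface text tells. Shifts and turns lie within -1 to 1; 1 stands for 2 cm of shift or 0.15 rad of turn. Its arguments: {"type":"object","properties":{"series":{"type":"array","items":{"type":"array","items":{"type":"number"}}},"hand":{"type":"number"},"squeeze":{"type":"number"}},"required":["series"]}

```bash
mkdir -p pics; python3 - <<'E'
from workcell import sensors, imaging, models
import cv2,numpy as np
ims=[]
for c in("top","side"):
    im=imaging.get_image(c); i=imaging.camera_info(c)
    print(c,i["K"].tolist() if hasattr(i["K"],'tolist') else i["K"],i["dist"],np.round(np.linalg.inv(np.array(i["world_to_cam"])),3).tolist())
    cv2.imwrite(f"pics/{c}0.png",im[:,:,::-1])
    for n in("spare","row_left","cup"):
        print(c,n,[(np.round(d["box"]).tolist(),round(d["score"],2)) for d in models.recognise(c,n)])
o=sensors.get_obs();print(o["time"],o["tcp_pos"],o["ee_rot"],o["gripper_width"])
E
```

```text
top [[495.15874509096443, 0.0, 253.58044296192108], [0.0, 495.15874509096443, 194.72196689114827], [0.0, 0.0, 1.0]] [-0.15214345  0.          0.          0.          0.        ] [[0.011, -0.998, 0.069, 0.449], [-1.0, -0.01, 0.005, -0.008], [-0.004, -0.069, -0.998, 1.389], [0.0, 0.0, 0.0, 1.0]]
top spare [([360.0, 225.0, 28.0, 23.0], 0.59)]
top row_left [([207.0, 161.0, 24.0, 28.0], 0.88)]
top cup [([164.0, 230.0, 18.0, 18.0], 0.84), ([195.0, 226.0, 18.0, 19.0], 0.71), ([131.0, 163.0, 25.0, 17.0], 0.66), ([157.0, 193.0, 24.0, 20.0], 0.52)]
side [[395.6055723329488, 0.0, 255.80545817352535], [0.0, 395.6055723329488, 186.48959073163365], [0.0, 0.0, 1.0]] [0.00556894 0.         0.         0.         0.        ] [[-0.77, -0.381, 0.512, 0.103], [-0.638, 0.455, -0.621, 0.54], [0.004, -0.805, -0.593, 0.527], [0.0, 0.0, 0.0, 1.0]]
side spare [([360.0, 91.0, 30.0, 67.0], 0.95)]
side row_left [([188.0, 134.0, 38.0, 75.0], 0.66)]
side cup [([170.0, 222.0, 28.0, 42.0], 0.95), ([101.0, 224.0, 35.0, 44.0], 0.93), ([213.0, 242.0, 30.0, 46.0], 0.81), ([245.0, 210.0, 29.0, 43.0], 0.65)]
0.4 [ 0.17319914 -0.60045152  0.30374701] [-1.39896741e-01  9.90166083e-01  1.69570301e-04 -2.94123450e-05] 0.9996592340419389
```

```bash
python3 -c "
import cv2
t=cv2.imread('pics/top0.png');s=cv2.imread('pics/side0.png')
cv2.imwrite('pics/t1.png',cv2.resize(t[120:300,110:430],None,fx=2.5,fy=2.5,interpolation=2))
cv2.imwrite('pics/s1.png',cv2.resize(s[60:320,60:440],None,fx=2.1,fy=2.1,interpolation=2))"
```

```text
(no output)
```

View pics/t1.png

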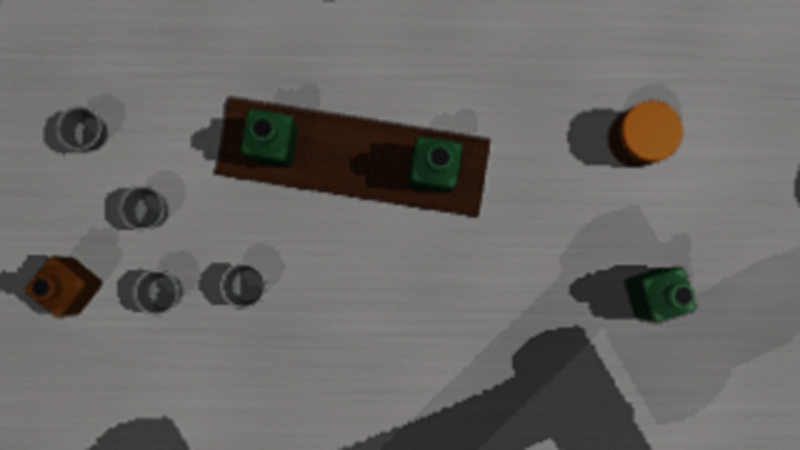

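View pics/s1.png

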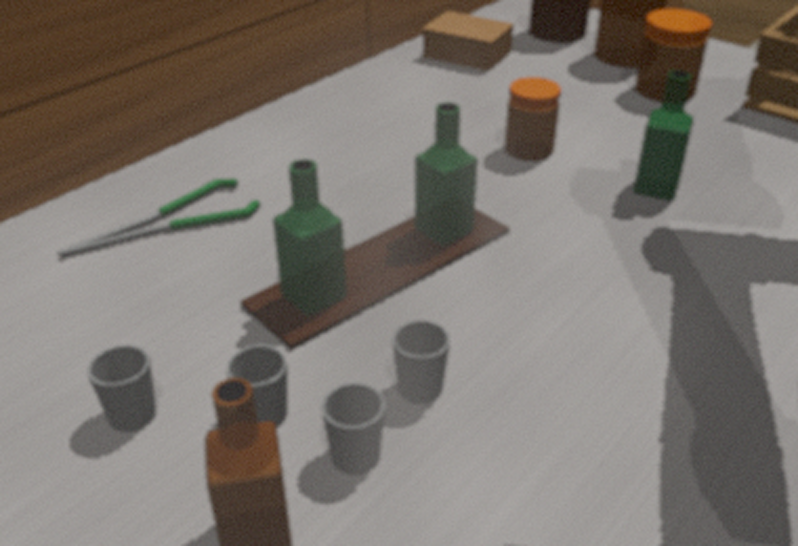

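The top view shows the row on its board at crop (265,135) and (437,163), the spare at (668,293) and four cups. The farthest cup is at crop (82,130), which is full-image pixel (143,172). Next I'll fit the models to the silhouettes in both views.

```bash
cat > h.py <<'E'
import cv2,numpy as np
from scipy.optimize import minimize
from workcell import imaging,models,sensors
C={c:imaging.camera_info(c) for c in("top","side")}
def proj(c,P):
    i=C[c];T=np.array(i["world_to_cam"])
    return cv2.projectPoints(np.array(P,float).reshape(-1,1,3),cv2.Rodrigues(T[:3,:3])[0],T[:3,3],np.array(i["K"]),np.array(i["dist"]))[0][:,0]
def ground(c,uv,z):
    i=C[c];T=np.linalg.inv(np.array(i["world_to_cam"]))
    p=cv2.undistortPoints(np.array([[uv]],float),np.array(i["K"]),np.array(i["dist"]))[0,0]
    d=T[:3,:3]@[p[0],p[1],1];return (T[:3,3]+d*(z-T[2,3])/d[2])[:2]
A=np.linspace(0,2*np.pi,32,endpoint=False)
ring=lambda r,z:np.c_[r*np.cos(A),r*np.sin(A),0*A+z]
sq=lambda h,z:np.array([[a*h,b*h,z] for a in(-1,1) for b in(-1,1)])
BOT=[np.r_[sq(.025,0),sq(.025,.095)],np.r_[sq(.025,.095),ring(.013,.108)],np.r_[ring(.013,.108),ring(.013,.15)]]
CUP=[np.r_[ring(.02,0),ring(.022,.03),ring(.025,.06)]]
def sil(c,parts,x,y,a,z0,S=4):
    m=np.zeros((384*S,512*S),np.uint8);R=np.array([[np.cos(a),-np.sin(a),0],[np.sin(a),np.cos(a),0],[0,0,1]])
    for p in parts:
        q=(proj(c,p@R.T+[x,y,z0])+.5)*S-.5
        cv2.fillConvexPoly(m,cv2.convexHull(np.round(q).astype(np.int32)),255)
    return cv2.resize(m,(512,384),interpolation=cv2.INTER_AREA)/255.
def fit(masks,parts,x0,z0):
    def cost(p):
        s=0
        for c,m in masks.items():
            r=sil(c,parts,p[0],p[1],p[2],z0);s+=np.abs(r-m).sum()/m.sum()
        return s
    best=None
    for a in ([0] if parts is CUP else [-.6,-.3,0,.3,.6]):
        r=minimize(cost,[x0[0],x0[1],a],method="Nelder-Mead",options=dict(initial_simplex=[[x0[0],x0[1],a],[x0[0]+.015,x0[1],a],[x0[0],x0[1]+.015,a],[x0[0],x0[1],a+.25]],xatol=2e-4,fatol=1e-4))
        if best is None or r.fun<best.fun:best=r
    return best.x,best.fun
def green(im):
    im=cv2.GaussianBlur(im,(3,3),0).astype(int);return ((im[:,:,1]>im[:,:,0]*1.25+6)&(im[:,:,1]>im[:,:,2]*1.1+3)).astype(np.uint8)
def comp(m,uv):
    n,l,st,ce=cv2.connectedComponentsWithStats(m)
    k=[i for i in range(1,n) if st[i,4]>60];i=min(k,key=lambda i:np.hypot(*(ce[i]-uv)))
    return (l==i).astype(float)
E
cat > m.py <<'E'
from h import *
im={c:cv2.imread(f"pics/{c}0.png")[:,:,::-1] for c in C}
for n,uv,z0 in(("left",(217,174),.008),("right",(285,185),.008),("spare",(376,238),0)):
    x0=ground("top",uv,.06)
    ms={c:comp(green(im[c]),uv if c=="top" else proj(c,[[*x0,.06+z0]])[0]) for c in C}
    print(n,x0,*[int(m.sum()) for m in ms.values()],[(lambda r:(r[0].round(4).tolist(),round(r[1],3)))(fit(k,BOT,x0,z0)) for k in (ms,{"top":ms["top"]},{"side":ms["side"]})])
x0=ground("top",(143,172),.04);print(x0,proj("side",[[*x0,.03]]))
for c in C:
    imaging.get_image(c)
    for d in models.cut_out(c,"cup"):
        b=d["box"];ce=(b[0]+b[2]/2,b[1]+b[3]/2);g=ground(c,ce,.03)
        r=fit({c:d["region"].astype(float)},CUP,g,0);print(c,np.round(b),round(d["score"],2),r[0][:2].round(4),round(r[1],3),np.hypot(*r[0][:2]).round(3))
g=[ground("top",(110+u/2.5,120+v/2.5),.008) for u,v in((229,97),(489,139),(478,216),(215,174))]
print("board",np.round(g,4).tolist(),np.mean(g,0))
E
python3 m.py
```

```text
left [0.59598426 0.09806651] 354 220 [([0.5967, 0.0973, -0.7124], np.float64(6.879)), ([0.5942, 0.0968, -0.2403], np.float64(0.313)), ([0.6921, 0.0095, -0.7356], np.float64(5.1))]
right [ 0.56806387 -0.08571987] 332 66 [([0.575, -0.0922, -0.9141], np.float64(19.214)), ([0.5676, -0.0812, 1.3119], np.float64(0.303)), ([1.9662, -1.4136, 1.0991], np.float64(1.0))]
spare [ 0.42729927 -0.33305573] 381 274 [([0.432, -0.3329, 0.367], np.float64(3.625)), ([0.4297, -0.3302, 0.0725], np.float64(0.368)), ([0.4868, -0.4768, 0.336], np.float64(2.584))]
[0.60202833 0.30503544] [[121.4491941  245.25163358]]
top [159. 191.  18.  21.] 0.77 [0.5177 0.2338] 0.076 0.568
top [196. 226.  18.  17.] 0.68 [0.435  0.1235] 0.056 0.452
top [132. 162.  21.  18.] 0.66 [0.6045 0.3061] 0.073 0.678
top [164. 226.  17.  20.] 0.54 [0.426 0.217] 0.09 0.478
side [101. 223.  37.  41.] 0.93 [0.6048 0.3073] 0.052 0.678
side [213. 238.  30.  46.] 0.82 [0.4269 0.219 ] 0.058 0.48
side [245. 211.  28.  42.] 0.82 [0.4354 0.1246] 0.044 0.453
side [168. 224.  26.  39.] 0.61 [0.5219 0.2318] 0.562 0.571
board [[0.6444, 0.1464], [0.5998, -0.1465], [0.5132, -0.1345], [0.5572, 0.1605]] [0.57866736 0.0065038 ]
```

```bash
cat > m2.py <<'E'
from h import *
for c in C:
    imaging.get_image(c)
    for n in("spare","row_left","row_right"):
        for d in models.cut_out(c,n):
            m=d["region"].astype(float);b=d["box"]
            g=ground(c,(b[0]+b[2]/2,b[1]+b[3]/2),.07)
            z0=.008 if abs(g[1])<.2 else 0
            r=fit({c:m},BOT,g,z0);print(c,n,np.round(b),round(d["score"],2),r[0].round(4),round(r[1],3))
E
python3 m2.py
```

```text
top spare [358. 227.  32.  20.] 0.95 [ 0.4292 -0.3279  0.2323] 0.076
top row_left [207. 164.  24.  23.] 0.89 [ 0.5937  0.0973 -0.1092] 0.14
top row_right [269. 177.  25.  20.] 0.86 [ 0.5662 -0.0806 -0.2169] 0.104
side spare [360.  90.  31.  63.] 0.97 [ 0.4323 -0.3284  0.3539] 0.095
side row_left [190. 136.  34.  74.] 0.73 [ 0.5953  0.0988 -0.3078] 0.071
side row_right [254. 110.  31.  68.] 0.86 [ 0.568  -0.0797  0.1621] 0.069
```

```bash
cat >> h.py <<'E'
from scipy.spatial.transform import Rotation as Ro
def to(x,y,z,yaw=None):
    o=sensors.get_obs();R=Ro.from_quat(o["ee_rot"]);M=R.as_matrix()
    d=R.inv().apply(np.array([x,y,z])-o["tcp_pos"])/.02
    cy=np.arctan2(-M[0,1],M[1,1]);s=f"t {o['time']:.2f} tilt {M[:2,2].round(4)} units {d.round(2)} closeyaw {cy:.3f} width {o['gripper_width']:.2f}"
    if yaw is not None:
        e=(yaw-cy+np.pi/2)%np.pi-np.pi/2;s+=f" wz units {-e/.15:.2f}"
    print(s)
E
python3 - <<'E'
from h import *
ms={}
for c in C:
    imaging.get_image(c); ms[c]=models.cut_out(c,"spare")[0]["region"].astype(float)
r=fit(ms,BOT,(.4305,-.328),0);print(r)
for a in np.arange(0,.7,.1):print(a.round(1),[round(float(np.abs(sil(c,BOT,r[0][0],r[0][1],a,0)-ms[c]).sum()/ms[c].sum()),3) for c in ms])
to(r[0][0],r[0][1],.304,r[0][2])
E
```

```text
(array([ 0.4304689 , -0.32715984,  0.32186287]), np.float64(0.22003227789398688))
0.0 [0.2, 0.218]
0.1 [0.158, 0.177]
0.2 [0.126, 0.138]
0.3 [0.114, 0.117]
0.4 [0.129, 0.145]
0.5 [0.152, 0.154]
0.6 [0.18, 0.175]
t 1.20 tilt [0. 0.] units [-16.15   9.57  -0.  ] closeyaw 0.281 width 1.00 wz units -0.27
```

Request:
{"op": "carry_out", "data": {"series": [[-0.8,0.48,0,0,0,0],[-0.8,0.48,0,0,0,0],[-0.8,0.48,0,0,0,0],[-0.8,0.48,0,0,0,0],[-0.8,0.48,0,0,0,0],[-0.8,0.48,0,0,0,0],[-0.8,0.48,0,0,0,0],[-0.8,0.48,0,0,0,0],[-0.8,0.48,0,0,0,0],[-0.8,0.48,0,0,0,0]], "hand": 0.3, "squeeze": 40}}

```text
time: 2.2
tcp_pos: [0.3008, -0.4633, 0.304]
ee_rot: [-0.14, 0.99, -0.0, 0.0]
force: [0.7, -1.4, 0.6]
gripper_width: 0.651
grasp_force: 0.0
```

Request:
{"op": "carry_out", "data": {"series": [[-0.8,0.48,0,0,0,0],[-0.8,0.48,0,0,0,0],[-0.8,0.48,0,0,0,0],[-0.8,0.48,0,0,0,0],[-0.8,0.48,0,0,0,0],[-0.8,0.48,0,0,0,0],[-0.8,0.48,0,0,0,0],[-0.8,0.48,0,0,0,0],[-0.8,0.48,0,0,0,0],[-0.15,0,0,0,0,0]]}}

```text
time: 3.2
tcp_pos: [0.4186, -0.3391, 0.304]
ee_rot: [-0.141, 0.99, -0.0, 0.0]
force: [-0.1, 0.4, 0.1]
gripper_width: 0.65
grasp_force: 0.0
```

```bash
python3 -c "
from h import *
to(.4305,-.3272,.184)"
```

```text
t 3.20 tilt [0.0004 0.    ] units [-0.73  0.41  6.  ] closeyaw 0.283 width 0.65
```

Request:
{"op": "carry_out", "data": {"series": [[-0.4,0.2,0.5,0,0,0],[-0.35,0.2,0.5,0,0,0],[0,0,0.7,0,0,0],[0,0,0.7,0,0,0],[0,0,0.7,0,0,0],[0,0,0.7,0,0,0],[0,0,0.7,0,0,0],[0,0,0.6,0,0,0],[0,0,0.5,0,0,0],[0,0,0.4,0,0,0]]}}

```text
time: 4.2
tcp_pos: [0.4296, -0.3283, 0.1828]
ee_rot: [-0.14, 0.99, 0.0, -0.0]
force: [0.7, 0.4, 0.5]
gripper_width: 0.648
grasp_force: 0.0
```

Request:
{"op": "carry_out", "data": {"series": [[0,0,0,0,0,0],[0,0,0,0,0,0],[0,0,0,0,0,0],[0,0,0,0,0,0],[0,0,0,0,0,0],[0,0,0,0,0,0],[0,0,0,0,0,0],[0,0,0,0,0,0],[0,0,0,0,0,0],[0,0,0,0,0,0]], "hand": -1, "squeeze": 40}}

```text
time: 5.2
tcp_pos: [0.4301, -0.3284, 0.1842]
ee_rot: [-0.14, 0.99, -0.0, 0.0]
force: [-0.3, 0.0, 1.2]
gripper_width: 0.294
grasp_force: 39.6
```

```bash
python3 -c "
from h import *
to(.4305,-.3272,.184)
im=[imaging.get_image('side')[60:190,310:430],imaging.get_image('top')[170:300,310:430]]
cv2.imwrite('pics/g1.png',cv2.resize(np.hstack(im)[:,:,::-1],None,fx=3,fy=3))"
```

```text
t 5.20 tilt [ 0.0006 -0.0003] units [-0.04  0.05  0.01] closeyaw 0.281 width 0.29
```

View pics/g1.png

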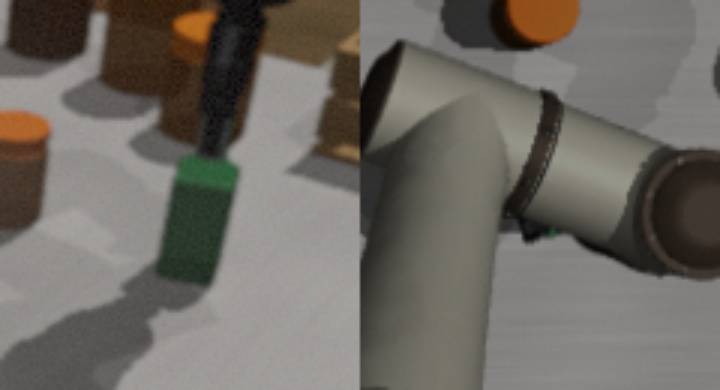

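The side view shows the neck held, with the opening at 25 mm and the bottle upright. Now I'll lift it and turn it square.

Request:
{"op": "carry_out", "data": {"series": [[0,0,-0.15,0,0,0],[0,0,-0.3,0,0,0.2],[0,0,-0.4,0,0,0.35],[0,0,-0.4,0,0,0.45],[0,0,-0.4,0,0,0.5],[0,0,-0.4,0,0,0.5],[0,0,-0.4,0,0,0.45],[0,0,-0.3,0,0,0.35],[0,0,-0.15,0,0,0.25],[0,0,-0.1,0,0,0.06]]}}

```text
time: 6.3
tcp_pos: [0.4292, -0.328, 0.2434]
ee_rot: [0.093, 0.996, 0.001, -0.001]
force: [-0.4, 0.3, -3.1]
gripper_width: 0.294
grasp_force: 39.5
```

```bash
python3 -c "
from h import *
to(.4515,.028,.244,-.186)"
```

```text
t 6.30 tilt [-0.0016  0.0012] units [ 2.20e+00  1.77e+01 -1.00e-02] closeyaw -0.186 width 0.29 wz units -0.00
```

Request:
{"op": "carry_out", "data": {"series": [[0.05,0.3,0,0,0,0],[0.1,0.6,0,0,0,0],[0.1,0.9,0,0,0,0],[0.1,0.9,0,0,0,0],[0.1,0.9,0,0,0,0],[0.1,0.9,0,0,0,0],[0.1,0.9,0,0,0,0],[0.1,0.9,0,0,0,0],[0.1,0.9,0,0,0,0],[0.1,0.9,0,0,0,0]]}}

```text
time: 7.3
tcp_pos: [0.4405, -0.164, 0.2436]
ee_rot: [0.092, 0.996, 0.0, -0.0]
force: [-0.7, -0.3, -3.2]
gripper_width: 0.297
grasp_force: 39.6
```

Request:
{"op": "carry_out", "data": {"series": [[0.1,0.9,0,0,0,0],[0.1,0.9,0,0,0,0],[0.1,0.9,0,0,0,0],[0.1,0.9,0,0,0,0],[0.15,0.9,0,0,0,0],[0.15,0.9,0,0,0,0],[0.15,0.9,0,0,0,0],[0.15,0.9,0,0,0,0],[0.15,0.9,0,0,0,0],[0.1,0.7,0,0,0,0]]}}

```text
time: 8.3
tcp_pos: [0.4481, 0.0134, 0.2437]
ee_rot: [0.092, 0.996, 0.0, -0.0]
force: [0.5, 0.6, -3.1]
gripper_width: 0.293
grasp_force: 39.6
```

```bash
python3 -c "
from h import *
to(.4515,.028,.244,-.186);to(.58,.0085,.244,-.186)
# aim tracks held bottle
for c in ['side']:
    imaging.get_image(c); 
    for d in models.cut_out(c,'spare'):
        b=d['box'];print(c,np.round(b),round(d['score'],2))
im=imaging.get_image('side')[40:300,130:400]
cv2.imwrite('pics/g2.png',cv2.resize(im[:,:,::-1],None,fx=2,fy=2))"
```

```text
t 8.30 tilt [-0.0007  0.0002] units [-0.03  0.75 -0.02] closeyaw -0.184 width 0.29 wz units 0.01
t 8.30 tilt [-0.0007  0.0002] units [-6.53  0.97 -0.02] closeyaw -0.184 width 0.29 wz units 0.01
side [273. 114.  37.  86.] 0.57
```

View pics/g2.png

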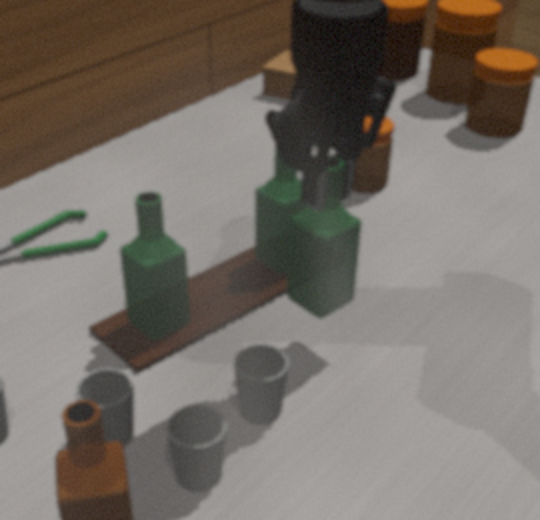

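The held bottle hangs upright and parallel to the row, clear of row_right. Moving in from the front, then down.

Request:
{"op": "carry_out", "data": {"series": [[0,0.35,0,0,0,0],[-0.2,0.35,0,0,0,0],[-0.5,0.05,0,0,0,0],[-0.8,0.05,0,0,0,0],[-0.9,0.05,0,0,0,0],[-1.0,0.05,0,0,0,0],[-1.0,0.05,0,0,0,0],[-0.9,0,0,0,0,0],[-0.7,0,0,0,0,0],[-0.5,0,0,0,0,0]]}}

```text
time: 9.45
tcp_pos: [0.5819, 0.006, 0.2432]
ee_rot: [0.093, 0.996, -0.0, -0.0]
force: [-0.4, -0.2, -3.1]
gripper_width: 0.289
grasp_force: 39.8
```

Request:
{"op": "carry_out", "data": {"series": [[0,0,0.2,0,0,0],[0,0,0.3,0,0,0],[0,0,0.35,0,0,0],[0,0,0.35,0,0,0],[0,0,0.3,0,0,0],[0,0,0.2,0,0,0],[0,0,0.1,0,0,0],[0,0,0,0,0,0],[0,0,0,0,0,0],[0,0,0,0,0,0]]}}

```text
time: 10.45
tcp_pos: [0.5805, 0.0067, 0.2083]
ee_rot: [0.093, 0.996, 0.0, 0.0]
force: [0.1, 0.1, -3.4]
gripper_width: 0.291
grasp_force: 39.9
```

```bash
python3 -c "
from h import *
to(.58,.0085,.1935,-.186)
im=imaging.get_image('side')[60:260,150:350]
cv2.imwrite('pics/g3.png',cv2.resize(im[:,:,::-1],None,fx=2.5,fy=2.5))"
```

```text
t 10.45 tilt [0.0008 0.0001] units [0.04 0.08 0.74] closeyaw -0.186 width 0.29 wz units 0.00
```

View pics/g3.png

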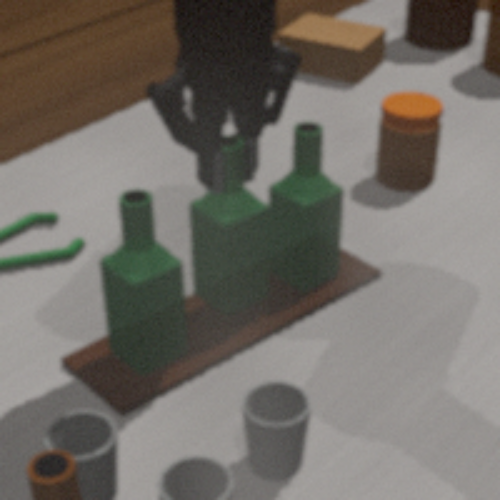

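The bottle sits between the two and is square with them, about 16 mm above the board. I'll lower it gently and check for contact force.

Request:
{"op": "carry_out", "data": {"series": [[0,0.08,0.15,0,0,0],[0,0,0.2,0,0,0],[0,0,0.2,0,0,0],[0,0,0.1,0,0,0],[0,0,0.08,0,0,0],[0,0,0.04,0,0,0],[0,0,0,0,0,0],[0,0,0,0,0,0],[0,0,0,0,0,0],[0,0,0,0,0,0]]}}

```text
time: 11.5
tcp_pos: [0.5806, 0.0083, 0.1926]
ee_rot: [0.093, 0.996, 0.0, 0.0]
force: [0.6, 0.3, -3.0]
gripper_width: 0.295
grasp_force: 39.9
```

Request:
{"op": "carry_out", "data": {"series": [[0,0,0.04,0,0,0],[0,0,0.03,0,0,0],[0,0,0,0,0,0],[0,0,0,0,0,0],[0,0,0,0,0,0],[0,0,0,0,0,0],[0,0,0,0,0,0],[0,0,0,0,0,0],[0,0,0,0,0,0],[0,0,0,0,0,0]]}}

```text
time: 12.5
tcp_pos: [0.5809, 0.0082, 0.1922]
ee_rot: [0.093, 0.996, 0.0, 0.001]
force: [-1.8, -0.3, 5.1]
gripper_width: 0.293
grasp_force: 40.5
```

Contact: the vertical force rose by about 8 N. Now release and rise.

Request:
{"op": "carry_out", "data": {"series": [[0,0,-0.03,0,0,0],[0,0,0,0,0,0],[0,0,0,0,0,0],[0,0,0,0,0,0],[0,0,0,0,0,0],[0,0,0,0,0,0],[0,0,-0.1,0,0,0],[0,0,-0.2,0,0,0],[0,0,-0.3,0,0,0],[0,0,-0.4,0,0,0]], "hand": 0.1}}

```text
time: 13.5
tcp_pos: [0.5805, 0.0082, 0.2122]
ee_rot: [0.093, 0.996, -0.0, -0.0]
force: [-0.2, -0.2, 0.2]
gripper_width: 0.553
grasp_force: 0.0
```

Request:
{"op": "carry_out", "data": {"series": [[0,0,-0.5,0,0,0],[0,0,-0.6,0,0,0],[0,0,-0.7,0,0,0],[0,0,-0.7,0,0,0],[0,0,-0.7,0,0,0],[0,0.5,-0.5,0,0,0],[0,1,0,0,0,0],[0,1,0,0,0,0],[0,1,0,0,0,0],[0,1,0,0,0,0]]}}

```text
time: 14.5
tcp_pos: [0.5974, 0.0983, 0.286]
ee_rot: [0.093, 0.996, 0.0, 0.0]
force: [-1.0, 0.3, -0.1]
gripper_width: 0.548
grasp_force: 0.0
```

```bash
python3 -c "
from h import *
to(.6047,.3067,.28,0)"
```

```text
t 14.50 tilt [0.0003 0.0001] units [ 1.56 10.31  0.3 ] closeyaw -0.185 width 0.55 wz units -1.24
```

Request:
{"op": "carry_out", "data": {"series": [[0.15,1,0,0,0,0],[0.15,1,0,0,0,0],[0.15,1,0,0,0,0],[0.15,1,0,0,0,0],[0.15,1,0,0,0,0],[0.15,1,0,0,0,0],[0.15,1,0,0,0,0],[0.15,1,0,0,0,0],[0.2,1,0,0,0,0],[0.15,0.8,0,0,0,0]], "hand": 1}}

```text
time: 15.5
tcp_pos: [0.6029, 0.297, 0.2856]
ee_rot: [0.092, 0.996, 0.0, -0.0]
force: [0.8, 0.3, -0.3]
gripper_width: 1.0
grasp_force: 0.0
```

```bash
python3 -c "
from h import *
to(.6047,.3067,.1,0)
for c,ns in (('side',('row_left','spare','row_right')),):
  imaging.get_image(c)
  for n in ns:
    for d in models.cut_out(c,n):
        m=d['region'].astype(float);b=d['box'];g=ground(c,(b[0]+b[2]/2,b[1]+b[3]/2),.07)
        r=fit({c:m},BOT,g,.008);print(c,n,np.round(b),round(d['score'],2),r[0].round(4),round(r[1],3))
"
```

```text
t 15.50 tilt [-0.  0.] units [-0.    0.5   9.28] closeyaw -0.185 width 1.00 wz units -1.23
side row_left [189. 137.  36.  73.] 0.94 [ 0.5963  0.0982 -0.3588] 0.067
side spare [227. 119.  32.  74.] 0.95 [ 0.5824  0.0099 -0.3844] 0.059
side row_right [255. 111.  31.  65.] 0.76 [ 0.5684 -0.0802  0.2082] 0.056
```

The spare sits exactly midway in the side fit. Now for the cup.

Request:
{"op": "carry_out", "data": {"series": [[0,0.2,0.5,0,0,0],[0,0,0.8,0,0,0],[0,0,1,0,0,0],[0,0,1,0,0,0],[0,0,1,0,0,0],[0,0,1,0,0,0],[0,0,1,0,0,0],[0,0,0.5,0,0,0],[0,0,0,0,0,0],[0,0,0,0,0,0]]}}

```text
time: 16.7
tcp_pos: [0.6041, 0.2989, 0.1503]
ee_rot: [0.093, 0.996, 0.0, 0.0]
force: [0.1, -0.4, 0.2]
gripper_width: 1.001
grasp_force: 0.0
```

```bash
python3 -c "
from h import *
to(.6047,.3067,.1)
im=imaging.get_image('side')[130:300,60:260]
cv2.imwrite('pics/g4.png',cv2.resize(im[:,:,::-1],None,fx=2.5,fy=2.5))"
```

```text
t 16.70 tilt [0.0009 0.0002] units [0.05 0.39 2.51] closeyaw -0.186 width 1.00
```

View pics/g4.png

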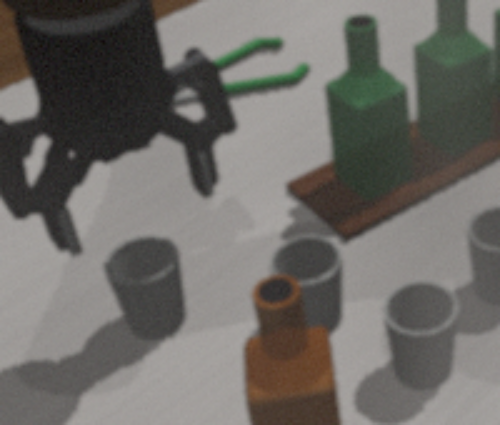

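The fingers straddle the far cup, which is at crop (148,285). I'll make up the 8 mm sideways, go down and close.

Request:
{"op": "carry_out", "data": {"series": [[0,0.2,0,0,0,0],[0,0.2,0,0,0,0],[0,0,0.3,0,0,0],[0,0,0.4,0,0,0],[0,0,0.4,0,0,0],[0,0,0.4,0,0,0],[0,0,0.4,0,0,0],[0,0,0.4,0,0,0],[0,0,0.2,0,0,0],[0,0,0,0,0,0]]}}

```text
time: 17.75
tcp_pos: [0.6049, 0.3066, 0.0987]
ee_rot: [0.093, 0.996, -0.001, -0.001]
force: [1.0, 0.3, -0.7]
gripper_width: 0.998
grasp_force: 0.0
```

Request:
{"op": "carry_out", "data": {"series": [[0,0,0,0,0,0],[0,0,0,0,0,0],[0,0,0,0,0,0],[0,0,0,0,0,0],[0,0,0,0,0,0],[0,0,0,0,0,0],[0,0,0,0,0,0],[0,0,0,0,0,0],[0,0,0,0,0,0],[0,0,0,0,0,0]], "hand": -1, "squeeze": 30}}

```text
time: 18.75
tcp_pos: [0.6055, 0.3069, 0.1005]
ee_rot: [0.093, 0.996, 0.0, 0.0]
force: [-0.7, -1.1, 5.9]
gripper_width: 0.56
grasp_force: 31.1
```

Request:
{"op": "carry_out", "data": {"series": [[0,0,-0.2,0,0,0],[0,0,-0.4,0,0,0],[0,0,-0.6,0,0,0],[0,0,-0.8,0,0,0],[0,0,-0.8,0,0,0],[0,0,-0.8,0,0,0],[0,0,-0.8,0,0,0],[0,0,-0.8,0,0,0],[0,0,-0.6,0,0,0],[0,0,-0.4,0,0,0]]}}

```text
time: 19.75
tcp_pos: [0.6053, 0.307, 0.2254]
ee_rot: [0.093, 0.996, 0.001, 0.001]
force: [0.5, -0.2, -0.8]
gripper_width: 0.564
grasp_force: 31.1
```

```bash
python3 -c "
from h import *
to(.4615,.0267,.222)
im=imaging.get_image('side')[90:290,60:260]
cv2.imwrite('pics/g5.png',cv2.resize(im[:,:,::-1],None,fx=2.5,fy=2.5))"
```

```text
t 19.75 tilt [0.0014 0.0011] units [  4.48 -15.1    0.14] closeyaw -0.186 width 0.56
```

View pics/g5.png

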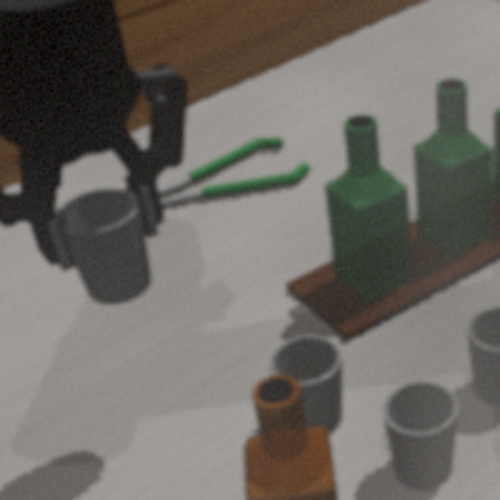

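The cup is held below its rim and clear of the table. I'll carry it round the robot's side of the row.

Request:
{"op": "carry_out", "data": {"series": [[0.4,0,0,0,0,0],[0.7,-0.3,0,0,0,0],[0.8,-0.5,0,0,0,0],[0.8,-0.7,0,0,0,0],[0.7,-0.8,0,0,0,0],[0.5,-0.9,0,0,0,0],[0.4,-0.9,0,0,0,0],[0.18,-0.9,0,0,0,0],[0,-0.9,0,0,0,0],[0,-0.9,0,0,0,0]]}}

```text
time: 20.8
tcp_pos: [0.4913, 0.1887, 0.2232]
ee_rot: [0.092, 0.996, -0.0, -0.0]
force: [0.7, -0.4, -1.2]
gripper_width: 0.561
grasp_force: 31.1
```

Request:
{"op": "carry_out", "data": {"series": [[0,-0.9,0,0,0,0],[0,-0.9,0,0,0,0],[0,-0.9,0,0,0,0],[0,-0.9,0,0,0,0],[0,-0.9,0,0,0,0],[0,-0.9,0,0,0,0],[0,-0.9,0,0,0,0],[0,-0.9,0,0,0,0],[0,-0.7,0,0,0,0],[0,-0.4,0,0,0,0]]}}

```text
time: 21.8
tcp_pos: [0.4609, 0.0252, 0.2238]
ee_rot: [0.093, 0.996, 0.0, -0.0]
force: [0.4, -0.1, -1.6]
gripper_width: 0.564
grasp_force: 31.1
```

```bash
python3 -c "
from h import *
to(.4615,.0267,.102)
o=sensors.get_obs()
imaging.get_image('side')
for d in models.cut_out('side','cup'):
    for dz in (.11,.12,.125,.13):
        r=fit({'side':d['region'].astype(float)},CUP,o['tcp_pos'][:2],dz);print(np.round(d['box']),dz,r[0][:2].round(4),round(r[1],3))
"
```

```text
t 21.80 tilt [-0.  0.] units [-0.01  0.08  6.09] closeyaw -0.187 width 0.56
[214. 242.  31.  43.] 0.11 [ 1.2776 -1.4115] 1.0
[214. 242.  31.  43.] 0.12 [ 1.2776 -1.4115] 1.0
[214. 242.  31.  43.] 0.125 [ 1.1559 -1.2848] 1.0
[214. 242.  31.  43.] 0.13 [ 1.1559 -1.2848] 1.0
[272. 126.  28.  43.] 0.11 [0.471  0.0101] 0.242
[272. 126.  28.  43.] 0.12 [0.4614 0.0236] 0.272
[272. 126.  28.  43.] 0.125 [0.4572 0.0299] 0.297
[272. 126.  28.  43.] 0.13 [0.453  0.0367] 0.33
[167. 220.  29.  44.] 0.11 [ 1.2776 -1.4115] 1.0
[167. 220.  29.  44.] 0.12 [ 1.2776 -1.4115] 1.0
[167. 220.  29.  44.] 0.125 [ 1.1559 -1.2848] 1.0
[167. 220.  29.  44.] 0.13 [ 1.1559 -1.2848] 1.0
[242. 212.  28.  40.] 0.11 [ 1.2776 -1.4115] 1.0
[242. 212.  28.  40.] 0.12 [ 1.2776 -1.4115] 1.0
[242. 212.  28.  40.] 0.125 [ 1.1559 -1.2848] 1.0
[242. 212.  28.  40.] 0.13 [ 1.1559 -1.2848] 1.0
```

Request:
{"op": "carry_out", "data": {"series": [[0,0.08,0,0,0,0],[0,0,0.5,0,0,0],[0,0,0.8,0,0,0],[0,0,0.9,0,0,0],[0,0,0.9,0,0,0],[0,0,0.9,0,0,0],[0,0,0.8,0,0,0],[0,0,0.5,0,0,0],[0,0,0.2,0,0,0],[0,0,0.1,0,0,0]]}}

```text
time: 22.9
tcp_pos: [0.4617, 0.0284, 0.1113]
ee_rot: [0.092, 0.996, -0.0, -0.0]
force: [0.7, 0.4, -0.5]
gripper_width: 0.559
grasp_force: 31.1
```

Request:
{"op": "carry_out", "data": {"series": [[0,0,0.06,0,0,0],[0,0,0.06,0,0,0],[0,0,0.06,0,0,0],[0,0,0.06,0,0,0],[0,0,0.05,0,0,0],[0,0,0.05,0,0,0],[0,0,0,0,0,0],[0,0,0,0,0,0],[0,0,0,0,0,0],[0,0,0,0,0,0]]}}

```text
time: 23.9
tcp_pos: [0.4616, 0.0282, 0.1049]
ee_rot: [0.093, 0.996, 0.0, 0.0]
force: [0.3, 0.1, -1.4]
gripper_width: 0.561
grasp_force: 31.1
```

Request:
{"op": "carry_out", "data": {"series": [[0,0,0.05,0,0,0],[0,0,0.05,0,0,0],[0,0,0.05,0,0,0],[0,0,0.03,0,0,0],[0,0,0,0,0,0],[0,0,0,0,0,0],[0,0,0,0,0,0],[0,0,0,0,0,0],[0,0,0,0,0,0],[0,0,0,0,0,0]]}}

```text
time: 24.9
tcp_pos: [0.4616, 0.0281, 0.1013]
ee_rot: [0.093, 0.996, 0.0, 0.0]
force: [-0.3, 0.1, -1.1]
gripper_width: 0.555
grasp_force: 31.1
```

Request:
{"op": "carry_out", "data": {"series": [[0,0,0.04,0,0,0],[0,0,0.03,0,0,0],[0,0,0,0,0,0],[0,0,0,0,0,0],[0,0,0,0,0,0],[0,0,0,0,0,0],[0,0,0,0,0,0],[0,0,0,0,0,0],[0,0,0,0,0,0],[0,0,0,0,0,0]]}}

```text
time: 25.9
tcp_pos: [0.4619, 0.0281, 0.1004]
ee_rot: [0.093, 0.996, 0.0, 0.0]
force: [-1.5, -1.4, 6.0]
gripper_width: 0.56
grasp_force: 31.4
```

Contact with the worktop. Release, then rise and back away to the right.

Request:
{"op": "carry_out", "data": {"series": [[0,0,0,0,0,0],[0,0,0,0,0,0],[0,0,0,0,0,0],[0,0,0,0,0,0],[0,0,0,0,0,0],[0,0,0,0,0,0],[0,0,-0.1,0,0,0],[0,0,-0.3,0,0,0],[0,0,-0.5,0,0,0],[0,0,-0.7,0,0,0]], "hand": 0.8}}

```text
time: 26.9
tcp_pos: [0.4614, 0.0281, 0.1326]
ee_rot: [0.093, 0.996, -0.0, -0.0]
force: [0.9, 0.3, 0.8]
gripper_width: 0.901
grasp_force: 0.0
```

Request:
{"op": "carry_out", "data": {"series": [[0,0,-1,0,0,0],[0,0,-1,0,0,0],[0,0,-1,0,0,0],[0,0,-1,0,0,0],[0,0,-1,0,0,0],[0,-0.8,-1,0,0,0],[0,-1,-1,0,0,0],[0,-1,-0.5,0,0,0],[0,-1,0,0,0,0],[0,-1,0,0,0,0]]}}

```text
time: 27.9
tcp_pos: [0.4435, -0.0669, 0.2834]
ee_rot: [0.093, 0.996, 0.0, 0.001]
force: [-0.5, -0.0, -0.3]
gripper_width: 0.899
grasp_force: 0.0
```

Request:
{"op": "carry_out", "data": {"series": [[0,-1,0,0,0,0],[0,-1,0,0,0,0],[0,-1,0,0,0,0],[0,-1,0,0,0,0],[0,-1,0,0,0,0],[0,-1,0,0,0,0],[0,-1,0,0,0,0],[0,-1,0,0,0,0],[0,-1,0,0,0,0],[0,-1,0,0,0,0]]}}

```text
time: 28.9
tcp_pos: [0.4064, -0.2635, 0.2829]
ee_rot: [0.093, 0.996, -0.0, 0.001]
force: [0.3, 0.1, 0.3]
gripper_width: 0.897
grasp_force: 0.0
```

```bash
python3 - <<'E'
from h import *
to(0,0,0);ims=[]
for c in C:
    ims.append(imaging.get_image(c)[100:300,120:380])
    for n in("spare","cup"):
        for d in models.cut_out(c,n):
            b=d["box"];P=CUP if n=="cup" else BOT
            g=ground(c,(b[0]+b[2]/2,b[1]+b[3]/2),.03 if n=="cup" else .07);z0=0 if n=="cup" else .008
            r=fit({c:d["region"].astype(float)},P,g,z0);q=r[0]
            a=-.152;dx=q[:2]-[.580,.0085]
            print(c,n,np.round(b),round(d["score"],2),q.round(4),round(r[1],3),"row frame",np.round([dx@[np.cos(a),np.sin(a)],dx@[-np.sin(a),np.cos(a)]],4))
cv2.imwrite('pics/f.png',cv2.resize(np.vstack(ims)[:,:,::-1],None,fx=1.5,fy=1.5))
E
```

```text
t 28.90 tilt [ 0.0011 -0.0003] units [22.42  9.2  14.12] closeyaw -0.186 width 0.90
top spare [242. 168.  19.  22.] 0.97 [ 0.5805  0.0083 -0.1502] 0.093 row frame [ 0.0005 -0.0001]
top cup [159. 195.  18.  13.] 0.8 [0.5181 0.2325 0.2618] 0.262 row frame [-0.0951  0.212 ]
top cup [232. 217.  22.  20.] 0.73 [0.4607 0.0277 0.1936] 0.092 row frame [-0.1208  0.0009]
top cup [196. 226.  20.  19.] 0.71 [0.4343 0.1239 0.086 ] 0.106 row frame [-0.1615  0.092 ]
top cup [163. 229.  18.  15.] 0.49 [0.4258 0.2175 0.0951] 0.087 row frame [-0.1841  0.1832]
side spare [224. 120.  34.  73.] 0.81 [ 0.5829  0.009  -0.3604] 0.066 row frame [0.0028 0.001 ]
side cup [169. 225.  28.  38.] 0.9 [0.5196 0.2319 0.1111] 0.461 row frame [-0.0935  0.2117]
side cup [244. 212.  30.  38.] 0.81 [0.4352 0.1244 0.2192] 0.065 row frame [-0.1607  0.0927]
side cup [267. 185.  27.  36.] 0.76 [0.4604 0.0302 0.0077] 0.039 row frame [-0.1215  0.0033]
side cup [212. 242.  34.  44.] 0.67 [0.4274 0.2183 0.0702] 0.051 row frame [-0.1826  0.1843]
```

View pics/f.png

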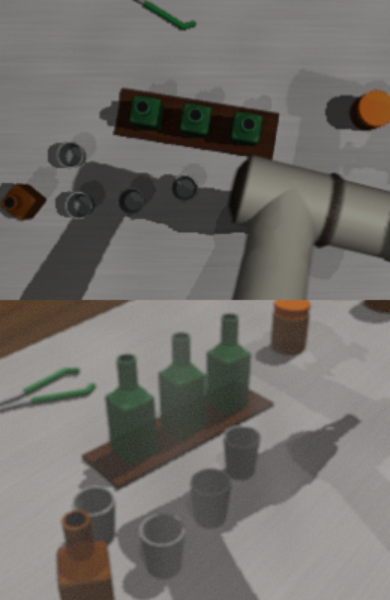

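The final views show three bottles in line, square and upright, with the cup upright in front of the middle one. The fits are within 4 mm of the targets.

```bash
python3 -c "
from workcell import close_job
print(close_job())"
```

```text
the job is handed in; nothing more can be done
None
```

The job is handed in at about 29 s of the 61 s limit: by the last camera fits, the spare bottle stands within 3 mm of midway between the row bottles and square with them, the cup stands within 4 mm of its spot 120 mm in front, and the row bottles show no visible shift; the hand-in returned no verdict.

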